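Fit the inline filter to the suction unit's quick coupler

ROBOT

A 6-joint arm with a two-finger parallel gripper is mounted at the origin on a cart in front of the work surface, level with it; the furniture and walls round the work are solid. World frame = base frame: x ahead of the robot, y to its left, z up, the work surface at z = 0. Lengths are in m, angles in rad, forces in N, time in s.
With the tool pointing down it reaches from about 0.325 to 0.875 m from the base axis. Payload 4.4 kg.
Tool frame: the origin (TCP) lies at the very end of the fingers, on their centre line; the grasp point (between the pads) lies 19 mm behind it; z points along the fingers, y is the line along which they close (so a half turn about z gives the same grasp; the last joint's range is limited). The gripper opens to 85 mm and grips with 20 to 120 N. Pads are 22 mm wide; open, the fingers measure 114 mm over their backs; the gripper's body (76 mm by 85 mm) begins 54 mm behind the grasp point. The pads swing forward as they close: fully open they stand 13 mm farther back than shut.
Start: joints at [1.097, 0.207, 1.542, -0, 1.393, -0.15], TCP at [0.182, 0.545, 0.231] pointing down, gripper open.
Joint ranges: [-2.73, 2.73], [-0.86, 2.22], [0.23, 2.46], [-1.11, 4.25], [0.08, 2.63], [-2.82, 2.82]. Speed limits (rad/s): [2.79, 2.79, 3.14, 3.14, 3.14, 3.14].

INTERFACE

Orientations are given as a 3x3 rotation matrix whose columns are the frame's x, y, z axes.
In Python, from plant import r gives the robot as it stands.
- The arm moves only by the tool apply_moves, never from a script. Its arguments are lists of equal length, an entry for each row: "delta_pos": the shift along the tool's x, y, z in parts of the range, where 1.0 means 60 cm, a list of three; "dr": the turn, a rotation vector about the tool's x, y, z in parts of the range, where 1.0 means 4 rad, a list of three. A call has 1 to 20 rows; each row is the pose to reach, as a shift and turn from the pose commanded when the call began, along the tool's axes at that moment; what a row does not reach only later rows make up. A row lasts 1/12 s, in which the tool goes at most 41.7 mm and 7.16 degrees, less where a joint would pass 70% of its speed; a pose out of reach is approached as far as the arm can. No shift or turn number may pass 1 either way. A call with a gripper value outside its range is refused whole. "fingers" is the opening, from -1 (shut) to 1 (fully open), set as the call begins (left out, the last holds). The fingers move at their own pace and stop on an object; "force" is the grip in N (left out, the last holds). Time passes only in rows, so rows that repeat a pose let the fingers close. It gives the time, the measured TCP pose, the force, the opening and the grip force at its end, in the units of the state.
- r.sense(): the state, without advancing time (a new reading comes with each control period).
- r.camera(name): name is "scene" or "top"; returns a dict with "pixels" (420x560x3 uint8, red, green, blue), "K" (3x3 intrinsics, pixels), "origin" and "orientation" of the camera in the world. Camera axes: x right, y up, looking along -z (the intrinsics and any distortion apply to the point x, -y, -z); pixel columns grow to the right and rows downward; lengths in m; the calibration is good to about 2 mm. A picture is of the moment at which its call begins. There is no depth.
- r.sign_off(): hands the job in; it is judged then, once.
The state is a dict: "time_s": time; "qpos": joint angles; "dq": joint speeds; "joint_torque": joint torques, N m; "ee_pos": TCP position; "tcp_rot": TCP orientation; "force": force on the tool from outside, world axes, zero at the start; "moment": the same for the moment, N m; "grip_width": finger opening in m; "gripper_force": force on a finger pad.
Only numpy, scipy, OpenCV 4.12 (cv2) and the standard library are available. Lean on these libraries where they do the work, as an engineer would, in place of code of your own. Each camera call takes 0.05 s, during which the arm holds its last target. There are 200 camera calls.

TASK

Fit the inline filter to the suction unit: push the sleeve of its quick coupler back (down) until it stays back by itself, then take the filter out of the tube rack and feel its plug into the coupler, which floats a few millimetres on its mount. Press it gently (30 N at the very most) fully home until the sleeve springs forward over it, and leave the filter locked upright. Do not disturb the cup, the tape roll or the capped tube.

Things in the scene. Friction and masses are not known exactly. Their poses are not given: they have to be found in the camera images.
- suction_unit: white box with a blue foot band and a round gauge on its front, 120 x 110 mm, 48 mm high, fixed to the table; origin at the centre of its underside, z up, gauge on the -x face
- mount (a point): on the suction unit's top (48 mm above the table), centre of the black disc under the upright coupler; axes as the unit's. The coupler floats: it may stand up to 7 mm off this point along the unit's x and also up to 7 mm along its y, which is not measured; it slides stiffly on its mount (10 N) and stays where pushed. Its base flange, 48 mm wide, ends 5 mm above this point
- rim (a point): 56 mm straight above the mount point, fixed to the unit: nominal centre of the coupler's mouth (true centre off by the float). Upright brass core tube, 24 mm wide; bore 15 mm, with a funnel at the rim 18 mm wide and 2 mm deep. With the sleeve forward, two latch blocks stand in the bore and stop a plug with its tip 16 mm below the rim; with the sleeve back the bore is clear
- home (a point): 29 mm straight below the rim point, fixed to the unit: nominal place of the plug's tip when home. With the sleeve back, a sprung red poppet stands 4 mm above this height; pressing it down to here with the plug takes 4 N, rising to 8 N, with friction up to about 20 N, and draws the latch blocks into the plug's groove, which lets the sleeve spring up. A hard stop lies 1.5 mm lower
- sleeve (a joint): travel of the steel sleeve round the core, m: 0 forward (up), 0.010 fully back (down); spring 7 to 10 N. Forward it reaches from 28 to 54 mm above the mount point: barrel 40 mm wide, its lowest 5 mm a flange 47 mm wide. Pushed back past 0.008 it is caught; let go, it rests at about 0.0075. Springs to 0 when the plug is home
- filter: inline filter, white ribbed cylinder with blue end caps 38 mm in diameter, on an aluminium plug; upright, z up, origin at the plug's tip (lowest point, centre). Plug 14 mm in diameter (lowest 2 mm tapered to 11.6 mm) with a groove 6 to 15 mm above the tip; the plug ends and the 38 mm body begins 31.5 mm above the tip, the body ends at 87.5 mm, a thin 10 mm port on top ends at 97.5 mm. 90 g
- rack: yellow tube rack, 69 x 160 mm, fixed, origin at the centre of its underside, long side along y; the filter's plug hangs in the hole 13 mm along -x and 36 mm along -y (holes 18 mm wide), the filter's body resting on the top plate 62 mm above the table
- tube: tube with a blue cap, 22 mm in diameter, 119 mm tall, upright in the rack's hole 13 mm along x and 60 mm along y from the rack's origin; leave alone
- cup: clear cup with pink content, 65 mm in diameter, 68 mm high, standing on the table; leave alone
- tape: white roll of tape, 76 mm in diameter, 19 mm high, lying on the table; leave alone
Things that resemble listed ones, but are neither listed nor needed, are in the scene too. Of the things like the filter, leave any that is red; of the rest the smaller one is meant.

How it is judged:
On the way, in this order (a step that is already met when the one before it is completed fails the run):
1. the sleeve has been pushed back and stays back by itself, untouched (value of joint sleeve above 0.006 m and contact force between the fingers and suction_unit below 0.2 N), for 0.2 s.
2. the plug is in the bore while the sleeve is still back (value of joint sleeve above 0.005 m and z of filter in the frame of mount below 0.048 m and horizontal distance between filter and mount below 0.013 m), for 0.02 s.
At the end, for the whole second after the job is handed in: the filter's plug is home in the coupler (tip less than 29.5 mm above the mount point, within 13 mm of it sideways), upright within 7 degrees and at rest, and the sleeve is forward again to within 2 mm (value of joint sleeve below 0.002 m and z of filter in the frame of mount below 0.0295 m and horizontal distance between filter and mount below 0.013 m and angle between filter's own z axis and vertical below 0.12 rad and linear speed of filter below 0.02 m/s); the robot touches nothing.
It fails at once if the filter is pressed against the suction unit or its coupler with more than 30 N (contact force between filter and suction_unit above 30 N).
It fails at once if the filter is tipped over (angle between filter's own z axis and vertical above 0.6 rad).
It fails at once if the cup is disturbed by more than 20 mm or tipped (distance of cup from where it was at the start of the episode above 0.02 m or angle between cup's own z axis and vertical above 0.4 rad).
It fails at once if the tape roll is moved by more than 20 mm (distance of tape from where it was at the start of the episode above 0.02 m).
It fails at once if the capped tube is moved by more than 20 mm or tipped (distance of tube from where it was at the start of the episode above 0.02 m or angle between tube's own z axis and vertical above 0.4 rad).
It also fails if it takes over 72 s, if anything falls off the work surface, if the arm or the gripper's body presses on something with over 40 N, if the wrist force passes 120 N, or if a joint passes its speed limit or range.

## Working session

There is one attempt and no reset: what is moved stays moved. The work goes in short steps, Python scripts to look and compute and a tool call to move; the robot and the scene stay as the last step left them, time stands still between calls to the robot, and variables do not carry over. Pictures are saved under pics/ and viewed, at most 10 in all, crops included, and the job is handed in when it is done.

Besides the shell and the picture viewer there is one more tool, called after "Request:" by a JSON object that holds its "api" and its "payload". apply_moves: Moves the arm, as the interface text tells. Its arguments: {"type":"object","properties":{"delta_pos":{"type":"array"},"dr":{"type":"array"},"fingers":{"type":"number"},"force":{"type":"number"}},"required":["delta_pos","dr"]}

```bash
ls; mkdir -p pics; python3 - <<'E'
from plant import r
import cv2,numpy as np
for n in("scene","top"):
    c=r.camera(n); cv2.imwrite(f"pics/{n}0.png",cv2.cvtColor(c["pixels"],cv2.COLOR_RGB2BGR)); print(n,c["K"],c["origin"],c["orientation"],[k for k in c])
print(r.sense())
E
```

```text
pics
scene [[385.77715348   0.         279.29102523]
 [  0.         385.77715348 213.23170688]
 [  0.           0.           1.        ]] [ 0.08745693 -0.67558601  0.64700402] [[ 0.84624568  0.32213545 -0.42437836]
 [-0.53268904  0.49582997 -0.6858535 ]
 [-0.01051822  0.80646227  0.591192  ]] ['pixels', 'K', 'origin', 'orientation']
top [[403.7589025    0.         280.36363465]
 [  0.         403.7589025  214.32596148]
 [  0.           0.           1.        ]] [ 0.29920129 -0.03922476  1.18270512] [[-0.0026249   0.98080402 -0.19497842]
 [-0.99998542 -0.00349454 -0.00411635]
 [-0.0047187   0.19496477  0.98079889]] ['pixels', 'K', 'origin', 'orientation']
{'time_s': 0.1, 'qpos': array([ 1.09747047e+00,  2.07362079e-01,  1.54278623e+00, -7.54437318e-06,
        1.39352505e+00, -1.50486267e-01]), 'dq': array([-0.00065869, -0.00224669, -0.00511209,  0.00069903, -0.00158275,
       -0.00030749]), 'joint_torque': array([-6.78645374e-04, -3.84092617e+01, -2.92548662e+01, -1.76973340e-04,
        4.83198470e-03, -1.38970768e-05]), 'ee_pos': array([0.18211799, 0.5446827 , 0.23023818]), 'tcp_rot': array([[-9.48338633e-01,  3.17258490e-01, -9.41876564e-04],
       [ 3.17259742e-01,  9.48336867e-01, -1.85532946e-03],
       [ 3.04597245e-04, -2.05830012e-03, -9.99997835e-01]]), 'force': array([0.37206742, 0.01322011, 0.47919706]), 'moment': array([-0.0324774 , -0.00407233, -0.03713475]), 'gripper_force': 0.0, 'grip_width': 0.0853017282250438}
```

View pics/scene0.png

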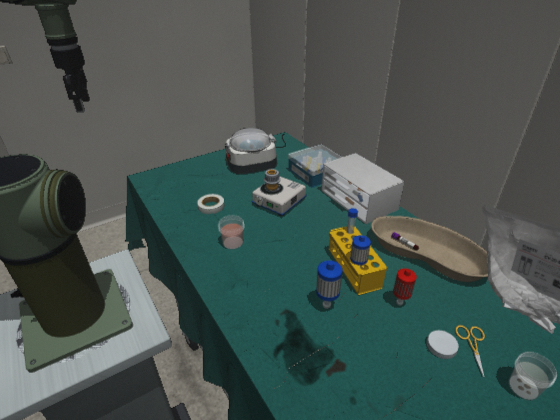

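View pics/top0.png

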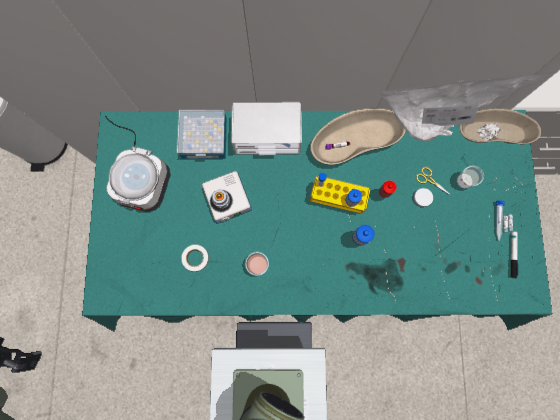

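The filter candidates are blue in the rack (scene 361,248; top 355,197), blue on the table (328,280; 364,235), and red (404,283; 389,188). Red is excluded, and of the two blue ones the smaller stands in the rack, as described. I'll confirm that in an enlarged crop.

```bash
python3 - <<'E'
import cv2,numpy as np
t=cv2.imread("pics/top0.png"); s=cv2.imread("pics/scene0.png")
def crop(im,x,y,w,h,k): return cv2.resize(im[y:y+h,x:x+w],None,fx=k,fy=k,interpolation=cv2.INTER_CUBIC)
a=crop(t,195,165,66,60,6); b=crop(t,305,165,66,60,6)
c=crop(s,245,160,66,40,6); d=crop(s,320,195,66,100,6)[:240]
cv2.imwrite("pics/c1.png",np.hstack([a,b])); 
cv2.imwrite("pics/c2.png",np.hstack([crop(s,245,160,66,60,6),crop(s,322,200,72,100,5)[:360, :360] if 0 else crop(s,322,203,66,94,6)[:564]][0:1]) if 0 else np.hstack([np.pad(crop(s,245,160,66,60,6),((0,204),(0,0),(0,0))),crop(s,322,203,66,94,6)]))
E
```

```text
(no output)
```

View pics/c1.png

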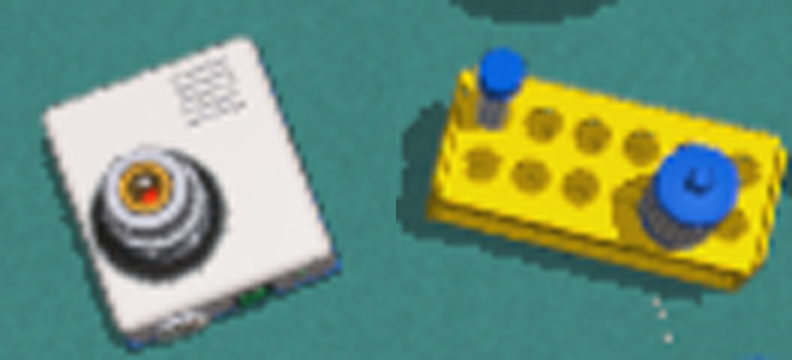

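View pics/c2.png

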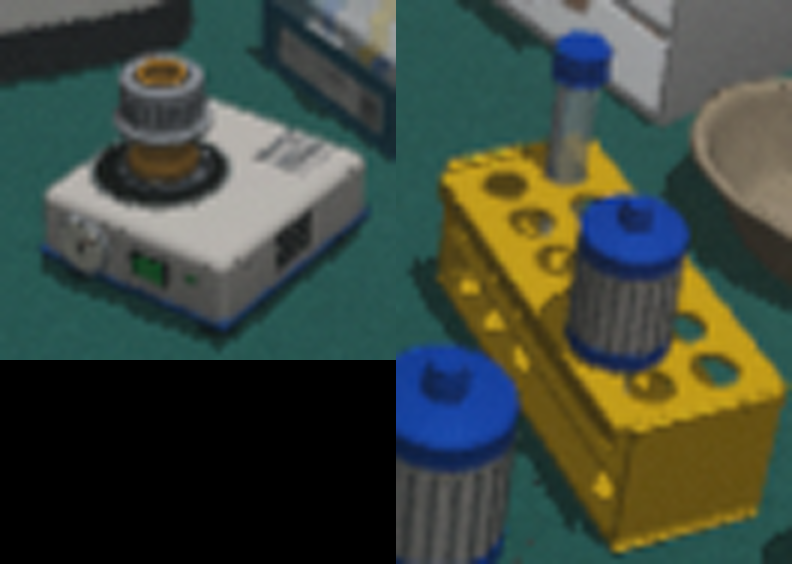

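The crop confirms the smaller blue filter in the rack (cap in the top crop at 698,187). The coupler mouth is at (147,186) in the top crop and (163,72) in the scene crop. The unit's gauge faces the robot.

```bash
cat >h.py <<'E'
import numpy as np
from plant import r
def ray(c,u,v):
    d=np.linalg.inv(c["K"])@[u,v,1]; return c["orientation"]@(d*[1,-1,-1])
def atz(c,u,v,z):
    d=ray(c,u,v); o=np.array(c["origin"]); return (o+d*(z-o[2])/d[2])[:3]
def proj(c,p):
    q=c["orientation"].T@(np.array(p)-c["origin"]); q=c["K"]@(q*[1,-1,-1]); return q[:2]/q[2]
E
python3 - <<'E'
from h import *
np.set_printoptions(precision=4,suppress=True)
T=r.camera("top");S=r.camera("scene")
f=lambda c,ox,oy,x,y,z:atz(c,ox+(x+.5)/6-.5,oy+(y+.5)/6-.5,z)
print("mouth",f(T,195,165,147,186,.104),f(S,245,160,163,72,.104))
U=[f(T,195,165,x,y,.048) for x,y in((243,38),(44,112),(122,335),(335,258))]
for p in U:print(p)
print("Uc",np.mean(U,0))
R=[f(T,305,165,x-396,y,.062) for x,y in((462,70),(787,138),(745,278),(435,212))]
for p in R:print(p)
c=np.mean(R,0);print("Rc",c,[np.linalg.norm(R[i]-R[i-1]) for i in range(4)],[np.linalg.norm(U[i]-U[i-1]) for i in range(4)])
print("disc",f(T,195,165,160,215,.053),"disc S",f(S,245,160,162,165,.048))
print("filter",f(T,305,165,698-396,187,.118),f(S,322,203,634-396,235,.118), "port",f(T,305,165,700-396,177,.128),f(S,322,203,636-396,208,.128))
print("tube",f(T,305,165,502-396,70,.13),f(S,322,203,583-396,47,.13))
print("scene U",[f(S,245,160,x,y,.048) for x,y in((45,192),(222,285),(366,160))])
for nm,(u,v),(a,b) in (("cup",(257,264),(231,225)),("tape",(195,258),(210,203)),("bigfilt",(364,234),(329,267))):
    print(nm,atz(T,u,v,.05),atz(S,a,b,.05))
E
```

```text
mouth [0.5668 0.1338 0.104 ] [0.5644 0.1324 0.104 ]
[0.6549 0.0978 0.048 ]
[0.6179 0.1938 0.048 ]
[0.5077 0.1527 0.048 ]
[0.5449 0.0516 0.048 ]
Uc [0.5813 0.124  0.048 ]
[ 0.6335 -0.1363  0.062 ]
[ 0.5992 -0.2908  0.062 ]
[ 0.531  -0.2679  0.062 ]
[ 0.5635 -0.1222  0.062 ]
Rc [ 0.5818 -0.2043  0.062 ] [np.float64(0.07143057759547432), np.float64(0.15821807993653106), np.float64(0.07193381561642048), np.float64(0.14929586633417466)] [np.float64(0.11937145260164016), np.float64(0.10283553663577762), np.float64(0.11759654095567558), np.float64(0.10770334412757591)]
disc [0.5652 0.1353 0.053 ] disc S [0.5669 0.1399 0.048 ]
filter [ 0.5615 -0.237   0.118 ] [ 0.5576 -0.2414  0.118 ] port [ 0.5636 -0.2362  0.128 ] [ 0.559  -0.2391  0.128 ]
tube [ 0.6132 -0.1485  0.13  ] [ 0.605  -0.1579  0.13  ]
scene U [array([0.508 , 0.1498, 0.048 ]), array([0.5375, 0.0396, 0.048 ]), array([0.6519, 0.0898, 0.048 ])]
cup [0.3832 0.0312 0.05  ] [0.3873 0.0409 0.05  ]
tape [0.4004 0.2051 0.05  ] [0.3828 0.1598 0.05  ]
bigfilt [ 0.4668 -0.271   0.05  ] [ 0.5012 -0.2114  0.05  ]
```

```bash
cat >>h.py <<'E'
from scipy.spatial.transform import Rotation as Ro
def go(p,psi):
    """psi: world angle (deg) of tool y, tool down"""
    s=r.sense(); R=s["tcp_rot"]; a=np.radians(psi)
    y=np.array([np.cos(a),np.sin(a),0]); z=np.array([0,0,-1.]); G=np.c_[np.cross(y,z),y,z]
    print(np.round(R.T@(np.array(p)-s["ee_pos"])*100,2).tolist(),np.round(Ro.from_matrix(R.T@G).as_rotvec(),4).tolist())
E
python3 -c "
from h import *
go([.566,.1335,.17],20.4)"
```

```text
[-49.45, -26.83, 6.08] [-0.0014, 0.0004, 0.8919]
```

Careful with the scale: shifts go in shares of 60 cm and turns go in shares of 4 rad. That gives: -49.45 cm is -0.8242, -26.83 cm is -0.4472, 0.892 rad is 0.223.

Request:
{"api": "apply_moves", "payload": {"delta_pos": [[-0.8242,-0.4472,0.1],[-0.8242,-0.4472,0.1],[-0.8242,-0.4472,0.1],[-0.8242,-0.4472,0.1],[-0.8242,-0.4472,0.1],[-0.8242,-0.4472,0.1],[-0.8242,-0.4472,0.1],[-0.8242,-0.4472,0.1],[-0.8242,-0.4472,0.1],[-0.8242,-0.4472,0.1],[-0.8242,-0.4472,0.1],[-0.8242,-0.4472,0.1],[-0.8242,-0.4472,0.1],[-0.8242,-0.4472,0.1],[-0.8242,-0.4472,0.1],[-0.8242,-0.4472,0.1],[-0.8242,-0.4472,0.1],[-0.8242,-0.4472,0.1],[-0.8242,-0.4472,0.1],[-0.8242,-0.4472,0.1]], "dr": [[0,0,0.223],[0,0,0.223],[0,0,0.223],[0,0,0.223],[0,0,0.223],[0,0,0.223],[0,0,0.223],[0,0,0.223],[0,0,0.223],[0,0,0.223],[0,0,0.223],[0,0,0.223],[0,0,0.223],[0,0,0.223],[0,0,0.223],[0,0,0.223],[0,0,0.223],[0,0,0.223],[0,0,0.223],[0,0,0.223]], "fingers": 1}}

```text
time_s: 1.87
ee_pos: [0.5656, 0.1351, 0.1715]
tcp_rot: [[-0.35, 0.937, 0.0], [0.937, 0.35, 0.0], [0.0, 0.0, -1.0]]
force: [0.0, -0.7, 0.1]
grip_width: 0.0855
gripper_force: 0.0
```

```bash
python3 -c "
from h import *
s=r.sense();print(s['time_s'],s['ee_pos'],s['force'])
go([.566,.1335,.08],20.4)"
```

```text
1.8667 [0.56560807 0.13514804 0.17154968] [ 0.01181016 -0.74259654  0.14020463]
[-0.17, -0.02, 9.15] [0.0002, -0.0, 0.0018]
```

To row units: 9.1 cm is 0.1517, -0.17 cm is -0.0028.

Request:
{"api": "apply_moves", "payload": {"delta_pos": [[-0.0028,0,0.05],[-0.0028,0,0.1],[-0.0028,0,0.1333],[-0.0028,0,0.1517],[-0.0028,0,0.1517],[-0.0028,0,0.1517]], "dr": [[0,0,0],[0,0,0],[0,0,0],[0,0,0],[0,0,0],[0,0,0]]}}

```text
time_s: 2.37
ee_pos: [0.5668, 0.1328, 0.0804]
tcp_rot: [[-0.349, 0.937, -0.0], [0.937, 0.349, 0.0], [0.0, -0.0, -1.0]]
force: [0.2, 0.4, 0.2]
grip_width: 0.0854
gripper_force: 0.0
```

Request:
{"api": "apply_moves", "payload": {"delta_pos": [[0,0,0],[0,0,0],[0,0,0],[0,0,0],[0,0,0],[0,0,0],[0,0,0],[0,0,0],[0,0,0],[0,0,0]], "dr": [[0,0,0],[0,0,0],[0,0,0],[0,0,0],[0,0,0],[0,0,0],[0,0,0],[0,0,0],[0,0,0],[0,0,0]], "fingers": -1, "force": 20}}

```text
time_s: 3.2
ee_pos: [0.5667, 0.1321, 0.0814]
tcp_rot: [[-0.349, 0.937, -0.0], [0.937, 0.349, -0.001], [-0.0, -0.0, -1.0]]
force: [-4.2, -1.8, 5.8]
grip_width: 0.0392
gripper_force: 25.2
```

To row units: -5 cm is -0.0833, -2.5 cm is -0.0417, -1.571 rad is -0.3928.

Request:
{"api": "apply_moves", "payload": {"delta_pos": [[0,0,0],[0,0,0],[0,0,0],[0,0,0],[0,0,-0.0417],[0,0,-0.0833],[0,0,-0.0833],[0,0,-0.0833],[0,0,-0.0833],[0,0,-0.0833],[0,0,-0.0833],[0,0,-0.0833],[0,0,-0.0833],[0,0,-0.0833],[0,0,-0.0833],[0,0,-0.0833],[0,0,-0.0833],[0,0,-0.0833],[0,0,-0.0833],[0,0,-0.0833]], "dr": [[0,0,0],[0,0,0],[0,0,0],[0,0,0],[0,0,0],[0,0,0],[0,0,-0.3928],[0,0,-0.3928],[0,0,-0.3928],[0,0,-0.3928],[0,0,-0.3928],[0,0,-0.3928],[0,0,-0.3928],[0,0,-0.3928],[0,0,-0.3928],[0,0,-0.3928],[0,0,-0.3928],[0,0,-0.3928],[0,0,-0.3928],[0,0,-0.3928]], "fingers": 1}}

```text
time_s: 4.87
ee_pos: [0.5669, 0.1325, 0.1301]
tcp_rot: [[-0.937, -0.35, -0.0], [-0.35, 0.937, 0.0], [0.0, 0.0, -1.0]]
force: [0.3, -0.4, 0.4]
grip_width: 0.0856
gripper_force: 0.0
```

```bash
python3 -c "
from h import *
s=r.sense();print(s['ee_pos'],s['force'],s['grip_width'],s['qpos'])
go([.5667,.1325,.081],110.4)"
```

```text
[0.5668559  0.13245022 0.13005649] [ 0.34788825 -0.36012885  0.39428182] 0.08562446427195076 [ 8.08682278e-02  3.21795943e-01  1.61875214e+00  9.05371941e-05
  1.20113901e+00 -1.84722866e+00]
[0.01, 0.01, 4.91] [0.0001, -0.0001, 0.0012]
```

To row units: 4.9 cm is 0.0817, 4.7 cm is 0.0783.

Request:
{"api": "apply_moves", "payload": {"delta_pos": [[0,0,0.05],[0,0,0.0783],[0,0,0.0817],[0,0,0.0817]], "dr": [[0,0,0],[0,0,0],[0,0,0],[0,0,0]]}}

```text
time_s: 5.2
ee_pos: [0.5655, 0.1323, 0.0797]
tcp_rot: [[-0.938, -0.348, -0.004], [-0.348, 0.938, -0.0], [0.004, 0.001, -1.0]]
force: [0.2, 0.1, 0.8]
grip_width: 0.0854
gripper_force: 0.0
```

Request:
{"api": "apply_moves", "payload": {"delta_pos": [[0,0,0],[0,0,0],[0,0,0],[0,0,0],[0,0,0],[0,0,0],[0,0,0],[0,0,0],[0,0,0],[0,0,0]], "dr": [[0,0,0],[0,0,0],[0,0,0],[0,0,0],[0,0,0],[0,0,0],[0,0,0],[0,0,0],[0,0,0],[0,0,0]], "fingers": -1, "force": 20}}

```text
time_s: 6.03
ee_pos: [0.5677, 0.1333, 0.0828]
tcp_rot: [[-0.937, -0.349, 0.002], [-0.349, 0.937, 0.001], [-0.003, 0.001, -1.0]]
force: [-1.9, 3.9, 5.9]
grip_width: 0.0395
gripper_force: 25.0
```

To row units: 1 cm is 0.0167, 0.9 cm is 0.015.

Request:
{"api": "apply_moves", "payload": {"delta_pos": [[0,0,0.0033],[0,0,0.0067],[0,0,0.01],[0,0,0.0133],[0,0,0.015],[0,0,0.0167],[0,0,0.0167],[0,0,0.0167]], "dr": [[0,0,0],[0,0,0],[0,0,0],[0,0,0],[0,0,0],[0,0,0],[0,0,0],[0,0,0]]}}

```text
time_s: 6.7
ee_pos: [0.5677, 0.1334, 0.0733]
tcp_rot: [[-0.937, -0.349, 0.002], [-0.349, 0.937, 0.001], [-0.003, 0.001, -1.0]]
force: [-2.2, 4.0, 8.9]
grip_width: 0.0397
gripper_force: 25.3
```

To row units: 0.4 cm is 0.0067, 0.3 cm is 0.005.

Request:
{"api": "apply_moves", "payload": {"delta_pos": [[0,0,0.0017],[0,0,0.0033],[0,0,0.005],[0,0,0.0067],[0,0,0.0067]], "dr": [[0,0,0],[0,0,0],[0,0,0],[0,0,0],[0,0,0]]}}

```text
time_s: 7.12
ee_pos: [0.5681, 0.1335, 0.0726]
tcp_rot: [[-0.937, -0.349, 0.002], [-0.349, 0.937, 0.001], [-0.003, 0.0, -1.0]]
force: [-9.5, 2.6, 25.4]
grip_width: 0.0395
gripper_force: 27.1
```

To row units: -0.3 cm is -0.005, -0.2 cm is -0.0033.

Request:
{"api": "apply_moves", "payload": {"delta_pos": [[0,0,-0.0033],[0,0,-0.005],[0,0,-0.005]], "dr": [[0,0,0],[0,0,0],[0,0,0]]}}

```text
time_s: 7.37
ee_pos: [0.5677, 0.1334, 0.0729]
tcp_rot: [[-0.937, -0.349, 0.002], [-0.349, 0.937, 0.001], [-0.003, 0.001, -1.0]]
force: [-4.6, 4.0, 12.1]
grip_width: 0.0397
gripper_force: 25.7
```

To row units: -11 cm is -0.1833, -8 cm is -0.1333.

Request:
{"api": "apply_moves", "payload": {"delta_pos": [[0,0,0],[0,0,0],[0,0,0],[0,0,0],[0,0,0],[0,0,0],[0,0,-0.0667],[0,0,-0.1333],[0,0,-0.1833],[0,0,-0.1833],[0,0,-0.1833],[0,0,-0.1833]], "dr": [[0,0,0],[0,0,0],[0,0,0],[0,0,0],[0,0,0],[0,0,0],[0,0,0],[0,0,0],[0,0,0],[0,0,0],[0,0,0],[0,0,0]], "fingers": 1}}

```text
time_s: 8.37
ee_pos: [0.5664, 0.1323, 0.1798]
tcp_rot: [[-0.937, -0.349, -0.001], [-0.349, 0.937, -0.0], [0.001, 0.0, -1.0]]
force: [-0.7, 0.0, -0.7]
grip_width: 0.0851
gripper_force: 0.0
```

```bash
python3 - <<'E'
from h import *
import cv2
s=r.sense();print(s['ee_pos'],s['force'],s['qpos'])
S=r.camera("scene")["pixels"][:,:,::-1]
cv2.imwrite("pics/c3.png",cv2.resize(S[130:230,240:340],None,fx=6,fy=6,interpolation=cv2.INTER_CUBIC))
go([.561,-.2375,.20],-30); go([.561,-.2375,.20],150)
E
```

```text
[0.5663991  0.13228778 0.17979038] [-0.70465879  0.04641021 -0.65483496] [ 8.07379396e-02  2.66890516e-01  1.57796524e+00 -7.68320478e-05
  1.29756989e+00 -1.84614772e+00]
[13.33, -34.49, -2.12] [-0.0033, -0.0022, 2.4505]
[13.33, -34.49, -2.12] [0.0018, -0.0026, -0.691]
```

View pics/c3.png

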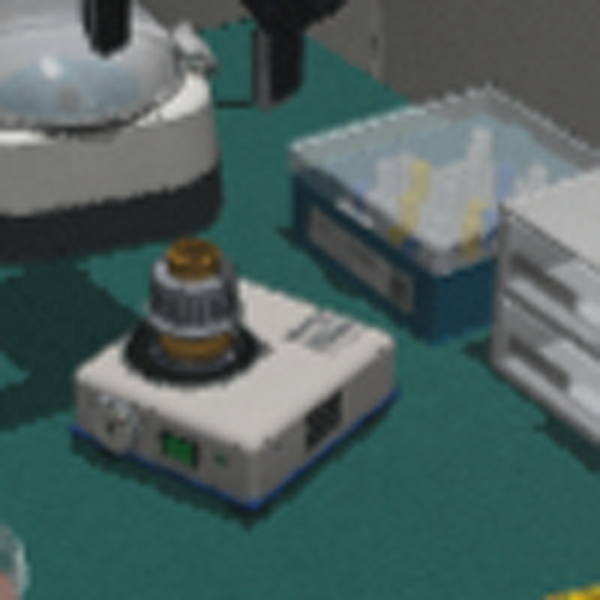

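The sleeve is back and caught: the sleeve sits low around (195,295) and the brass core stands proud at (195,258). Next is the filter.

To row units: -34.5 cm is -0.575, -2.1 cm is -0.035, 2.45 rad is 0.6125.

Request:
{"api": "apply_moves", "payload": {"delta_pos": [[0.0217,-0.0567,-0.0167],[0.0433,-0.115,-0.0333],[0.0667,-0.1717,-0.035],[0.0883,-0.23,-0.035],[0.1117,-0.2867,-0.035],[0.1333,-0.345,-0.035],[0.155,-0.4017,-0.035],[0.1783,-0.46,-0.035],[0.2,-0.5167,-0.035],[0.2217,-0.575,-0.035],[0.2217,-0.575,-0.035],[0.2217,-0.575,-0.035],[0.2217,-0.575,-0.035],[0.2217,-0.575,-0.035],[0.2217,-0.575,-0.035],[0.2217,-0.575,-0.035],[0.2217,-0.575,-0.035],[0.2217,-0.575,-0.035],[0.2217,-0.575,-0.035],[0.2217,-0.575,-0.035]], "dr": [[0,0,0.6125],[0,0,0.6125],[0,0,0.6125],[0,0,0.6125],[0,0,0.6125],[0,0,0.6125],[0,0,0.6125],[0,0,0.6125],[0,0,0.6125],[0,0,0.6125],[0,0,0.6125],[0,0,0.6125],[0,0,0.6125],[0,0,0.6125],[0,0,0.6125],[0,0,0.6125],[0,0,0.6125],[0,0,0.6125],[0,0,0.6125],[0,0,0.6125]]}}

```text
time_s: 10.08
ee_pos: [0.5612, -0.2366, 0.1984]
tcp_rot: [[0.504, 0.864, -0.004], [0.864, -0.504, 0.003], [0.0, -0.005, -1.0]]
force: [0.3, -0.2, 0.6]
grip_width: 0.0855
gripper_force: 0.0
```

```bash
python3 - <<'E'
from h import *
import cv2
s=r.sense();print(s['ee_pos'],s['force'],s['qpos'])
go([.561,-.2375,.077],-30)
E
```

```text
[ 0.56115419 -0.23661074  0.19841631] [ 0.30290848 -0.19416974  0.59367073] [-5.41024026e-01  3.07906759e-01  1.48509534e+00 -5.22410787e-05
  1.35366698e+00 -1.24602789e-02]
[-0.08, 0.09, 12.14] [-0.0051, -0.0, -0.005]
```

To row units: 12.1 cm is 0.2017, 11 cm is 0.1833.

Request:
{"api": "apply_moves", "payload": {"delta_pos": [[-0.0013,0.0015,0.05],[-0.0013,0.0015,0.1],[-0.0013,0.0015,0.15],[-0.0013,0.0015,0.1833],[-0.0013,0.0015,0.2017],[-0.0013,0.0015,0.2017],[-0.0013,0.0015,0.2017]], "dr": [[0,0,0],[0,0,0],[0,0,0],[0,0,0],[0,0,0],[0,0,0],[0,0,0]]}}

```text
time_s: 10.67
ee_pos: [0.5621, -0.238, 0.079]
tcp_rot: [[0.499, 0.866, -0.002], [0.866, -0.499, 0.001], [0.0, -0.003, -1.0]]
force: [-0.8, -0.9, 0.0]
grip_width: 0.085
gripper_force: 0.0
```

Request:
{"api": "apply_moves", "payload": {"delta_pos": [[0,0,0],[0,0,0],[0,0,0],[0,0,0],[0,0,0],[0,0,0],[0,0,0],[0,0,0],[0,0,0],[0,0,0]], "dr": [[0,0,0],[0,0,0],[0,0,0],[0,0,0],[0,0,0],[0,0,0],[0,0,0],[0,0,0],[0,0,0],[0,0,0]], "fingers": -1, "force": 20}}

```text
time_s: 11.5
ee_pos: [0.5638, -0.239, 0.0818]
tcp_rot: [[0.499, 0.866, 0.002], [0.866, -0.499, -0.001], [-0.0, 0.002, -1.0]]
force: [-0.8, 0.8, 5.2]
grip_width: 0.0376
gripper_force: 20.6
```

To row units: -1.571 rad is -0.3928.

Request:
{"api": "apply_moves", "payload": {"delta_pos": [[0,0,0],[0,0,0],[0,0,0],[0,0,0],[0,0,0],[0,0,0],[0,0,0],[0,0,0],[0,0,0],[0,0,0],[0,0,0],[0,0,0],[0,0,0],[0,0,0],[0,0,0],[0,0,0],[0,0,0],[0,0,0],[0,0,0],[0,0,0]], "dr": [[0,0,0],[0,0,0],[0,0,0],[0,0,0],[0,0,0],[0,0,-0.3928],[0,0,-0.3928],[0,0,-0.3928],[0,0,-0.3928],[0,0,-0.3928],[0,0,-0.3928],[0,0,-0.3928],[0,0,-0.3928],[0,0,-0.3928],[0,0,-0.3928],[0,0,-0.3928],[0,0,-0.3928],[0,0,-0.3928],[0,0,-0.3928],[0,0,-0.3928]], "fingers": 1}}

```text
time_s: 13.17
ee_pos: [0.5628, -0.2384, 0.0801]
tcp_rot: [[-0.865, 0.501, -0.0], [0.501, 0.865, 0.0], [0.0, -0.0, -1.0]]
force: [0.2, -0.3, 0.6]
grip_width: 0.0855
gripper_force: 0.0
```

```bash
python3 - <<'E'
from h import *
s=r.sense();print(s['ee_pos'],s['force'],s['qpos'],s['grip_width'])
go([.563,-.2385,.079],60)
E
```

```text
[ 0.56277716 -0.23839685  0.08006127] [ 0.21556755 -0.34616505  0.62896502] [-5.42184454e-01  4.39497736e-01  1.57241950e+00 -3.17678214e-05
  1.13003637e+00 -1.58824086e+00] 0.08553369965303179
[-0.02, 0.0, 0.11] [-0.0, -0.0004, -0.0011]
```

To row units: -0.1 cm is -0.0017.

Request:
{"api": "apply_moves", "payload": {"delta_pos": [[-0.0017,0,0.0017],[-0.0017,0,0.0017],[-0.0017,0,0.0017],[-0.0017,0,0.0017],[-0.0017,0,0.0017],[-0.0017,0,0.0017],[-0.0017,0,0.0017],[-0.0017,0,0.0017],[-0.0017,0,0.0017],[-0.0017,0,0.0017],[-0.0017,0,0.0017]], "dr": [[0,0,0],[0,0,0],[0,0,0],[0,0,0],[0,0,0],[0,0,0],[0,0,0],[0,0,0],[0,0,0],[0,0,0],[0,0,0]], "fingers": -1, "force": 60}}

```text
time_s: 14.08
ee_pos: [0.5639, -0.2391, 0.0795]
tcp_rot: [[-0.866, 0.499, 0.0], [0.499, 0.866, -0.0], [-0.001, -0.0, -1.0]]
force: [0.2, -0.6, 1.4]
grip_width: 0.0372
gripper_force: 59.9
```

```bash
python3 - <<'E'
from h import *
s=r.sense();print(s['ee_pos'],s['force'],s['tcp_rot'])
go([.563,-.2385,.18],60)
E
```

```text
[ 0.56393992 -0.23908545  0.07947458] [ 0.17503506 -0.61874897  1.42135659] [[-8.66415917e-01  4.99322816e-01  4.28989979e-04]
 [ 4.99322742e-01  8.66416023e-01 -2.71802760e-04]
 [-5.07401111e-04 -2.12897850e-05 -9.99999871e-01]]
[0.11, 0.0, -10.05] [-0.0, 0.0005, 0.0008]
```

To row units: -11 cm is -0.1833, -9 cm is -0.15.

Request:
{"api": "apply_moves", "payload": {"delta_pos": [[0,0,-0.0167],[0,0,-0.05],[0,0,-0.1],[0,0,-0.15],[0,0,-0.1833],[0,0,-0.1833],[0,0,-0.1833]], "dr": [[0,0,0],[0,0,0],[0,0,0],[0,0,0],[0,0,0],[0,0,0],[0,0,0]]}}

```text
time_s: 14.67
ee_pos: [0.5645, -0.2393, 0.1911]
tcp_rot: [[-0.866, 0.499, 0.003], [0.499, 0.866, -0.002], [-0.003, -0.0, -1.0]]
force: [0.0, 0.4, -0.7]
grip_width: 0.0366
gripper_force: 60.0
```

```bash
python3 - <<'E'
from h import *
s=r.sense();print(s['ee_pos'],s['force'])
go([.5663,.1328,.185],60)
E
```

```text
[ 0.56448554 -0.2393497   0.19109938] [ 0.01684228  0.44512979 -0.6873083 ]
[18.42, 32.34, 0.55] [-0.0, 0.0033, 0.0009]
```

To row units: 32.3 cm is 0.5383, 31.8 cm is 0.53.

Request:
{"api": "apply_moves", "payload": {"delta_pos": [[0.015,0.0267,0],[0.0467,0.08,0],[0.0783,0.1367,0.0083],[0.11,0.1933,0.0083],[0.1417,0.25,0.0083],[0.1733,0.305,0.0083],[0.205,0.36,0.0083],[0.2367,0.4167,0.0083],[0.2667,0.47,0.0083],[0.29,0.51,0.0083],[0.3017,0.53,0.0083],[0.3067,0.5383,0.0083],[0.3067,0.5383,0.0083],[0.3067,0.5383,0.0083],[0.3067,0.5383,0.0083],[0.3067,0.5383,0.0083]], "dr": [[0,0,0],[0,0,0],[0,0,0],[0,0,0],[0,0,0],[0,0,0],[0,0,0],[0,0,0],[0,0,0],[0,0,0],[0,0,0],[0,0,0],[0,0,0],[0,0,0],[0,0,0],[0,0,0]]}}

```text
time_s: 16.0
ee_pos: [0.5657, 0.1311, 0.1841]
tcp_rot: [[-0.865, 0.501, -0.0], [0.501, 0.865, -0.0], [0.0, -0.001, -1.0]]
force: [-0.6, 0.0, -0.5]
grip_width: 0.0373
gripper_force: 60.2
```

```bash
python3 - <<'E'
from h import *
import cv2
s=r.sense();print(s['ee_pos'],s['force'])
go([.5663,.1328,.165],60)
im=[]
for n,(x,y) in (("scene",(225,100)),("top",(185,145))):
    p=r.camera(n)["pixels"][:,:,::-1]; im.append(cv2.resize(p[y:y+100,x:x+66],None,fx=6,fy=6,interpolation=cv2.INTER_CUBIC))
cv2.imwrite("pics/c4.png",np.hstack(im))
E
```

```text
[0.5657424  0.13109488 0.18408088] [-0.61298785  0.0439279  -0.46680835]
[0.04, 0.18, 1.91] [-0.0006, -0.0001, -0.0014]
```

View pics/c4.png

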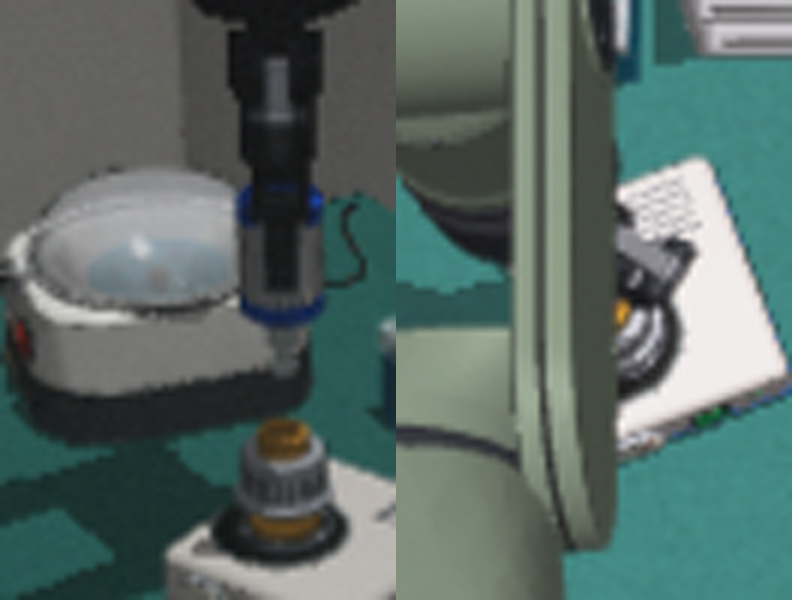

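The plug (285,370) hangs upright over the mouth (285,428), and the sleeve is still back. I'll lower it gently.

To row units: 2.7 cm is 0.045, 0.18 cm is 0.003.

Request:
{"api": "apply_moves", "payload": {"delta_pos": [[0.0007,0.003,0.0167],[0.0007,0.003,0.0333],[0.0007,0.003,0.0417],[0.0007,0.003,0.045],[0.0007,0.003,0.045],[0.0007,0.003,0.045],[0.0007,0.003,0.045]], "dr": [[0,0,0],[0,0,0],[0,0,0],[0,0,0],[0,0,0],[0,0,0],[0,0,0]]}}

```text
time_s: 16.68
ee_pos: [0.5665, 0.1346, 0.1576]
tcp_rot: [[-0.866, 0.499, 0.001], [0.499, 0.866, 0.0], [-0.001, 0.0, -1.0]]
force: [-0.4, 0.4, 0.5]
grip_width: 0.0368
gripper_force: 60.2
```

```bash
python3 - <<'E'
from h import *
s=r.sense();print(s['ee_pos'],s['force'])
go([.5663,.1328,.150],60)
E
```

```text
[0.56645787 0.134612   0.15756921] [-0.41749474  0.39108198  0.45517337]
[-0.08, -0.17, 0.76] [0.0004, 0.0005, 0.0009]
```

To row units: -0.08 cm is -0.0013, -0.04 cm is -0.0007.

Request:
{"api": "apply_moves", "payload": {"delta_pos": [[-0.0007,-0.0013,0],[-0.0007,-0.0013,0],[-0.0007,-0.0013,0],[-0.0007,-0.0013,0]], "dr": [[0,0,0],[0,0,0],[0,0,0],[0,0,0]]}}

```text
time_s: 17.02
ee_pos: [0.5663, 0.1336, 0.1576]
tcp_rot: [[-0.866, 0.499, 0.0], [0.499, 0.866, 0.0], [-0.0, 0.0, -1.0]]
force: [-0.9, -0.0, -0.8]
grip_width: 0.0366
gripper_force: 60.2
```

```bash
python3 - <<'E'
from h import *
s=r.sense();print(s['ee_pos'],s['force'],s['dq'])
go([.5663,.1328,.150],60)
E
```

```text
[0.56626388 0.13362033 0.15756001] [-0.93918405 -0.02409107 -0.75037319] [ 5.73152298e-04  1.25092869e-03  3.53379128e-03  6.27529622e-05
 -1.90381907e-03  1.36808178e-03]
[-0.04, -0.07, 0.76] [0.0003, 0.0004, 0.0008]
```

To row units: 0.7 cm is 0.0117, -0.07 cm is -0.0012.

Request:
{"api": "apply_moves", "payload": {"delta_pos": [[-0.0007,-0.0012,0.0017],[-0.0007,-0.0012,0.005],[-0.0007,-0.0012,0.0067],[-0.0007,-0.0012,0.0083],[-0.0007,-0.0012,0.01],[-0.0007,-0.0012,0.0117],[-0.0007,-0.0012,0.0117]], "dr": [[0,0,0],[0,0,0],[0,0,0],[0,0,0],[0,0,0],[0,0,0],[0,0,0]]}}

```text
time_s: 17.6
ee_pos: [0.5659, 0.1328, 0.15]
tcp_rot: [[-0.866, 0.499, -0.001], [0.499, 0.866, -0.0], [0.0, -0.0, -1.0]]
force: [-0.3, 0.2, -0.8]
grip_width: 0.0368
gripper_force: 60.2
```

To row units: 1 cm is 0.0167, 0.8 cm is 0.0133.

Request:
{"api": "apply_moves", "payload": {"delta_pos": [[0,0,0.0033],[0,0,0.0067],[0,0,0.01],[0,0,0.0133],[0,0,0.0167],[0,0,0.0167]], "dr": [[0,0,0],[0,0,0],[0,0,0],[0,0,0],[0,0,0],[0,0,0]]}}

```text
time_s: 18.1
ee_pos: [0.5657, 0.1328, 0.1396]
tcp_rot: [[-0.866, 0.499, -0.001], [0.499, 0.866, -0.0], [0.001, -0.001, -1.0]]
force: [-0.3, -0.9, -0.9]
grip_width: 0.0369
gripper_force: 60.2
```

To row units: 1.1 cm is 0.0183, 1 cm is 0.0167.

Request:
{"api": "apply_moves", "payload": {"delta_pos": [[0,0,0.0033],[0,0,0.0067],[0,0,0.01],[0,0,0.0133],[0,0,0.0167],[0,0,0.0183],[0,0,0.0183]], "dr": [[0,0,0],[0,0,0],[0,0,0],[0,0,0],[0,0,0],[0,0,0],[0,0,0]]}}

```text
time_s: 18.68
ee_pos: [0.5658, 0.1328, 0.1288]
tcp_rot: [[-0.866, 0.499, -0.001], [0.499, 0.866, -0.0], [0.001, -0.0, -1.0]]
force: [0.1, 0.7, -1.8]
grip_width: 0.0367
gripper_force: 60.2
```

Next comes the poppet. Home is at TCP z of about 0.124.

To row units: 0.4 cm is 0.0067, 0.35 cm is 0.0058.

Request:
{"api": "apply_moves", "payload": {"delta_pos": [[0,0,0.0017],[0,0,0.0033],[0,0,0.005],[0,0,0.0058],[0,0,0.0067],[0,0,0.0067]], "dr": [[0,0,0],[0,0,0],[0,0,0],[0,0,0],[0,0,0],[0,0,0]]}}

```text
time_s: 19.18
ee_pos: [0.5666, 0.1328, 0.1271]
tcp_rot: [[-0.867, 0.499, 0.001], [0.499, 0.867, -0.0], [-0.001, 0.0, -1.0]]
force: [-2.6, -0.6, 7.8]
grip_width: 0.0368
gripper_force: 60.6
```

To row units: 0.2 cm is 0.0033, 0.15 cm is 0.0025.

Request:
{"api": "apply_moves", "payload": {"delta_pos": [[0,0,0.0008],[0,0,0.0017],[0,0,0.0025],[0,0,0.0033],[0,0,0.0033]], "dr": [[0,0,0],[0,0,0],[0,0,0],[0,0,0],[0,0,0]]}}

```text
time_s: 19.6
ee_pos: [0.5667, 0.1328, 0.1256]
tcp_rot: [[-0.866, 0.499, 0.001], [0.499, 0.866, -0.0], [-0.001, 0.0, -1.0]]
force: [-3.4, -0.2, 9.5]
grip_width: 0.0368
gripper_force: 60.8
```

Request:
{"api": "apply_moves", "payload": {"delta_pos": [[0,0,0.0008],[0,0,0.0017],[0,0,0.0025],[0,0,0.0025],[0,0,0.0025]], "dr": [[0,0,0],[0,0,0],[0,0,0],[0,0,0],[0,0,0]]}}

```text
time_s: 20.02
ee_pos: [0.5667, 0.1328, 0.1242]
tcp_rot: [[-0.867, 0.499, 0.001], [0.499, 0.867, -0.0], [-0.001, 0.0, -1.0]]
force: [-4.0, -1.1, 9.2]
grip_width: 0.0368
gripper_force: 60.9
```

To row units: 0.1 cm is 0.0017, 0.05 cm is 0.0008.

Request:
{"api": "apply_moves", "payload": {"delta_pos": [[0,0,0.0008],[0,0,0.0017],[0,0,0.0017],[0,0,0.0017]], "dr": [[0,0,0],[0,0,0],[0,0,0],[0,0,0]]}}

```text
time_s: 20.35
ee_pos: [0.5667, 0.1328, 0.1228]
tcp_rot: [[-0.867, 0.499, 0.001], [0.499, 0.867, -0.0], [-0.001, 0.001, -1.0]]
force: [-2.6, -1.3, 8.2]
grip_width: 0.0368
gripper_force: 60.3
```

```bash
python3 - <<'E'
from h import *
import cv2
p=r.camera("scene")["pixels"][:,:,::-1]
cv2.imwrite("pics/c5.png",cv2.resize(p[130:220,230:320],None,fx=6,fy=6,interpolation=cv2.INTER_CUBIC))
E
```

```text
(no output)
```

View pics/c5.png

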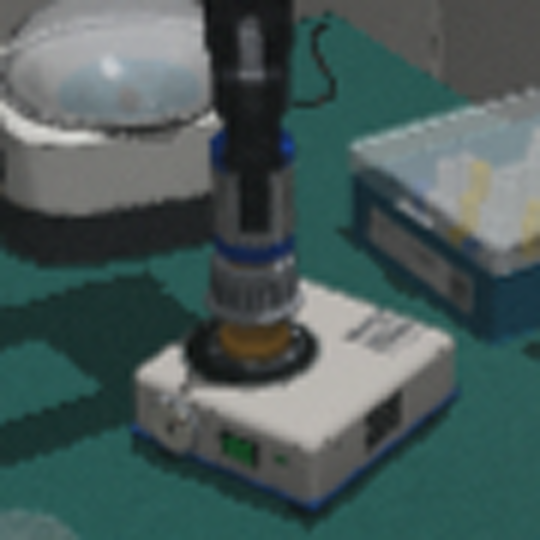

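The sleeve is forward: it meets the filter's lower cap at (255,265) and the brass core shows below it at (255,340). I'll relax the push and release.

To row units: -0.2 cm is -0.0033, -0.1 cm is -0.0017.

Request:
{"api": "apply_moves", "payload": {"delta_pos": [[0,0,-0.0017],[0,0,-0.0033],[0,0,-0.0033]], "dr": [[0,0,0],[0,0,0],[0,0,0]]}}

```text
time_s: 20.65
ee_pos: [0.5665, 0.1329, 0.1237]
tcp_rot: [[-0.866, 0.499, 0.001], [0.499, 0.866, 0.0], [-0.001, 0.001, -1.0]]
force: [-0.8, 0.1, 4.6]
grip_width: 0.037
gripper_force: 60.2
```

To row units: -12 cm is -0.2, -9 cm is -0.15.

Request:
{"api": "apply_moves", "payload": {"delta_pos": [[0,0,0],[0,0,0],[0,0,0],[0,0,0],[0,0,0],[0,0,0],[0,0,-0.05],[0,0,-0.1],[0,0,-0.15],[0,0,-0.2],[0,0,-0.2],[0,0,-0.2],[0,0,-0.2]], "dr": [[0,0,0],[0,0,0],[0,0,0],[0,0,0],[0,0,0],[0,0,0],[0,0,0],[0,0,0],[0,0,0],[0,0,0],[0,0,0],[0,0,0],[0,0,0]], "fingers": 1}}

```text
time_s: 21.73
ee_pos: [0.5657, 0.1328, 0.2422]
tcp_rot: [[-0.866, 0.499, -0.001], [0.499, 0.866, -0.0], [0.001, -0.0, -1.0]]
force: [-0.4, -0.5, -0.3]
grip_width: 0.0854
gripper_force: 0.0
```

```bash
python3 - <<'E'
from h import *
import cv2
p=r.camera("scene")["pixels"][:,:,::-1]
cv2.imwrite("pics/c6.png",cv2.resize(p[110:250,180:320],None,fx=4,fy=4,interpolation=cv2.INTER_CUBIC))
E
```

```text
(no output)
```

View pics/c6.png

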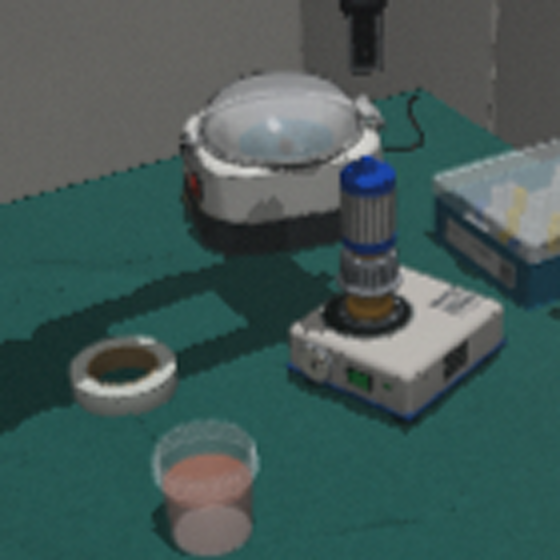

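The filter stands upright and locked at (368,215), the sleeve is forward, the gripper is clear, and the cup and tape have not moved.

```bash
python3 -c "
from plant import r
print(r.sign_off())"
```

```text
the job is handed in; nothing more can be done
None
```

The filter is fitted to the suction unit, locked upright with the sleeve sprung forward, and the job is handed in at about 22 s; the press peaked near 10 N, and the sign-off returned no verdict.

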